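# Close and hold the access cover of the loaded channel

### The job

One well of the two-channel analyser holds the tall sample vial, the other only a squat blank plug: on the channel with the vial, turn the cover's wing fastener until the wing lines up with the slot marks engraved on that cover, then push the cover down flush on the frame against its springs. Finish while still holding it pressed flush there; do not let go, it springs up again. Leave the other channel's cover and fastener, the vial, the plug and the things standing around as they are.

Things in the scene. Friction and masses are not known exactly. Their poses are not given: they have to be found in the camera images.
- analyser: Pale green two-channel bench analyser, a fixed box 270 (x) x 360 (y) x 100 mm high; origin under the centre of its underside, on the bench, z up. Its flat top deck (z = 100) is the frame for two access covers, side by side along y, and has the two sample wells behind them (at larger x). The slots in the frame run along its x axis.
- cover_a (a joint): Travel of the access cover of channel a (the analyser's +y side), straight down: 0 = 10 mm proud of the frame on its springs, 0.010 m = flush on the frame (hard stop). Springs: about 4 N to start, 9 N at flush; they lift it again when let go. With its wing out of line it is blocked after about 3 mm. It does not tip; pushing on the plate or on the wing both press it.
- cover_a_press (a point): Point on the bare top face of cover a, a plain aluminium plate 125 (x) x 140 (y) x 6 mm centred 45 mm towards -x and +90 mm in y from the analyser's origin. It lies 50 mm from the wing's axis towards the analyser's -x side; moves with the cover; axes as the analyser's. Top face 116 mm above the bench when raised, 106 mm when flush.
- wing_a (a joint): Angle (rad) of the wing fastener on cover a, counter-clockwise from above positive: 0 = wing in line with the two black slot marks on the cover (along the analyser's x), where its cross pin enters the frame's slot (within about 0.18 rad). Starts 0.75 to 1.35 away; to be turned clockwise (value falls). Friction 0.03 N m; stops at -1.75 and 1.75, none at 0.
- wing_a_grip (a point): Centre of the steel wing on cover a, on the turning axis, 15 mm above the cover's top face; x along the wing, z up. The wing is a bar 34 long x 10 thick x 22 mm high on a disc 36 mm across and 4 mm thick; wing top 26 mm above the cover's top face. Turns with the wing and moves down with the cover.
- wing_a_end (a point): Point on wing a 16 mm out from its axis along the wing's x, 15 mm above the cover's top face.
- well_a (a point): Centre of the floor of channel a's sample well, on the deck, directly behind cover a and 115 mm from its wing axis towards the analyser's +x. A black collar 44 mm outside, 34 mm inside, 12 mm high.
- cover_b (a joint): Travel of the access cover of channel b (the analyser's -y side), straight down: 0 = 10 mm proud of the frame on its springs, 0.010 m = flush on the frame (hard stop). Springs: about 4 N to start, 9 N at flush; they lift it again when let go. With its wing out of line it is blocked after about 3 mm. It does not tip; pushing on the plate or on the wing both press it.
- cover_b_press (a point): Point on the bare top face of cover b, a plain aluminium plate 125 (x) x 140 (y) x 6 mm centred 45 mm towards -x and -90 mm in y from the analyser's origin. It lies 50 mm from the wing's axis towards the analyser's -x side; moves with the cover; axes as the analyser's. Top face 116 mm above the bench when raised, 106 mm when flush.
- wing_b (a joint): Angle (rad) of the wing fastener on cover b, counter-clockwise from above positive: 0 = wing in line with the two black slot marks on the cover (along the analyser's x), where its cross pin enters the frame's slot (within about 0.18 rad). Starts 0.75 to 1.35 away; to be turned counter-clockwise (value rises). Friction 0.03 N m; stops at -1.75 and 1.75, none at 0.
- wing_b_grip (a point): Centre of the steel wing on cover b, on the turning axis, 15 mm above the cover's top face; x along the wing, z up. The wing is a bar 34 long x 10 thick x 22 mm high on a disc 36 mm across and 4 mm thick; wing top 26 mm above the cover's top face. Turns with the wing and moves down with the cover.
- wing_b_end (a point): Point on wing b 16 mm out from its axis along the wing's x, 15 mm above the cover's top face.
- well_b (a point): Centre of the floor of channel b's sample well, on the deck, directly behind cover b and 115 mm from its wing axis towards the analyser's +x. A black collar 44 mm outside, 34 mm inside, 12 mm high.
- vial: Sample vial of amber glass with a black cap, 27 mm across, 58 mm tall, standing in one of the two wells, which marks the loaded channel. Origin at the centre of its underside.
- plug: Squat black blank plug, 27 mm across with a narrower 16 mm top, 24 mm tall, in the other well. Origin at the centre of its underside.
- stopper: Glass stopper, 26 mm across, 36 mm tall, standing on the deck between the wells. Origin under its centre.
- amber_bottle: Amber reagent bottle 64 mm across, 150 mm tall, beside the analyser's +y side. Origin under its centre.
- dish: White porcelain dish 84 mm across, 30 mm high, beside the +y side. Origin under its centre.
- beaker: Glass beaker 68 mm across, 90 mm high, beside the -y side. Origin under its centre.
- spatula: Spatula with wooden handle, 170 mm long, lying beside the -y side.

How it is judged (in metres and radians):
On the way:
1. the wing of the loaded channel is in line with its slot marks (((horizontal distance between vial and well_a below 0.012 m and value of joint wing_a between -0.2 and 0.2 rad) or (horizontal distance between vial and well_b below 0.012 m and value of joint wing_b between -0.2 and 0.2 rad))), for 0.2 s.
At the end, for the whole second after the job is handed in: On the channel whose well holds the vial: wing within 0.2 rad of the slot marks, cover within 1.5 mm of flush (travel above 8.5 mm of 10) and pushed by the robot with more than 4 N; the other cover is still up (travel under 3 mm) (((horizontal distance between vial and well_a below 0.012 m and value of joint wing_a between -0.2 and 0.2 rad and value of joint cover_a above 0.0085 m and (contact force between cover_a and the fingers above 4 N or contact force between cover_a and the arm above 4 N) and value of joint cover_b below 0.003 m) or (horizontal distance between vial and well_b below 0.012 m and value of joint wing_b between -0.2 and 0.2 rad and value of joint cover_b above 0.0085 m and (contact force between cover_b and the fingers above 4 N or contact force between cover_b and the arm above 4 N) and value of joint cover_a below 0.003 m))); the arm keeps its last pose, push and grip.
It fails at once if the other channel's wing or cover is moved (wing end by more than 4 mm) ((horizontal distance between vial and well_a below 0.012 m and distance of wing_b_end from where it was at the start of the episode above 0.004 m) or (horizontal distance between vial and well_b below 0.012 m and distance of wing_a_end from where it was at the start of the episode above 0.004 m)).
It fails at once if the vial or the plug is displaced by more than 10 mm (distance of any of vial, plug from where it was at the start of the episode above 0.01 m).
It fails at once if a thing standing around is shifted by more than 30 mm (distance of any of amber_bottle, dish, beaker, spatula, stopper from where it was at the start of the episode above 0.03 m).
It also fails if it takes over 35 s, if anything falls off the work surface, if the arm or the gripper's body presses on something with over 40 N, if the wrist force passes 120 N, or if a joint passes its speed limit or range.

### The arm

A 6-joint arm with a two-finger parallel gripper is mounted at the origin on the work surface. World frame = base frame: x ahead of the robot, y to its left, z up, the work surface at z = 0. Lengths are in mm, angles in rad, forces in N, time in s.
With the tool pointing down it reaches from about 275 to 1000 mm from the base axis. Payload 8.4 kg.
Tool frame: the origin (TCP) lies on the mounting face of the last link; the fingertips stand 173 mm ahead of it and the grasp point (between the pads) lies 155 mm ahead of it; z points along the fingers, y is the line along which they close (so a half turn about z gives the same grasp; the last joint's range is limited). The gripper opens to 85 mm and grips with 20 to 120 N. Pads are 22 mm wide; open, the fingers measure 114 mm over their backs; the gripper's body (76 mm by 85 mm) begins 54 mm behind the grasp point. The pads swing forward as they close: fully open they stand 13 mm farther back than shut.
Start: joints at [1.315, 0.353, 1.633, -0, 1.155, -0.002], TCP at [156.926, 604.982, 404.681] pointing down, gripper open.
Joint ranges: [-2.63, 2.63], [-0.92, 2.1], [0.06, 2.66], [-1.3, 4.44], [0, 2.69], [-3.02, 3.02]. Speed limits (rad/s): [2.22, 2.22, 2.79, 3.14, 3.14, 3.14].

### API

Orientations are given as [roll, pitch, yaw] about the fixed x, y, z axes, in that order (R = Rz(yaw) Ry(pitch) Rx(roll)).
In Python, from bench import env gives the robot as it stands. The module is installed in compiled form; this text tells all that it offers. Calls block until the motion is done:
- env.move_to(position, orientation): joint-space move of the TCP to a pose.
- env.move_straight(position, feed=150, attitude=None, guard=None): straight line of the TCP; attitude=None keeps the orientation; feed is the mean speed in mm/s. With guard (N) it stops when the force on the tool has changed by that much, and returns True; else False.
- env.set_joints(angles): joint-space move.
- env.move_gripper(opening, f_grip=None): finger opening in mm; f_grip is the grip in N (None keeps the last); returns when the fingers have stopped.
- env.pause(seconds).
- env.inverse_kinematics(position, orientation): joint angles nearest the present ones, or None.
- env.get_state(): the state.
- env.snapshot(name): name is "side" or "top" or "wrist"; returns the picture (384x512x3 uint8, blue, green, red); there is no depth.
- env.camera_model(name): a dict with "mtx" (3x3 intrinsics, pixels), "dist" ([k1, k2, p1, p2, k3] as OpenCV has them; the pictures are not rectified), "R" (3x3) and "t" (3): a world point X has camera coordinates R X + t; the wrist camera has in their place "tool_from_camera" (4x4, takes a point from camera to tool coordinates, whose origin is the TCP and whose axes are the flange's). Camera axes: x right, y down, z forward; pixel columns grow to the right and rows downward; lengths in mm; the calibration is good to about 2 mm. A picture is of the moment at which its call begins: read the wrist's pose just before it. camera_model takes no time and is no camera call.
A pose or a line that the arm cannot do raises env.Unreachable and nothing moves.
- env.close_job(): hands the job in; it is judged then, once.
Trained networks look in the newest picture that a camera, given by its name, has taken for a name from the list of things; names that differ only in an ending like _2 or _b are one class to them, and where a whole thing is asked for, a point or a joint stands for the part that bears it (a point fixed in the world has none). Each returns a list of dicts, best first, with "p" (0 to 1); they miss things now and then, are a little off and sometimes report something else, mostly with a low value. They report only what shows in the picture. A call takes as long as a camera call.
- env.find_in(camera, query): "centre" ([column, row] in pixels, amid what is visible of it).
The state is a dict: "t": time; "qpos": joint angles; "joint_velocities": joint speeds; "joint_torque": joint torques, N m; "tool_pos": TCP position; "tcp_rot": TCP orientation; "contact_force": force on the tool from outside, world axes, zero at the start; "ft_torque": the same for the moment, N m; "finger_gap": finger opening in mm; "grip_force": force on a finger pad.
Only numpy, scipy, OpenCV 4.12 (cv2) and the standard library are available. Lean on these libraries where they do the work, as an engineer would, in place of code of your own. Each camera call takes 0.05 s, during which the arm holds its last target. There are 200 camera calls.

## Working session

There is one attempt and no reset: what is moved stays moved. The work goes in short steps, each a Python script; the robot and the scene stay as the last script left them, time stands still between calls to the robot, and variables do not carry over. Pictures are saved under pics/ and viewed, at most 10 in all, crops included, and the job is handed in when it is done.

```bash
mkdir -p pics; python3 - <<'E'
from bench import env
import cv2,numpy as np
for c in("top","side"):
    im=env.snapshot(c); cv2.imwrite(f"pics/{c}0.png",im)
    m=env.camera_model(c); print(c,np.round(m["mtx"],1).tolist(),np.round(m["R"],3).tolist(),np.round(m["t"],0))
    for q in("analyser","vial","plug","wing_a","cover_a","stopper","well_a","cover_a_press","wing_a_grip"):
        try: print(c,q,[(np.round(d["centre"],1).tolist(),round(d["p"],2)) for d in env.find_in(c,q)][:4])
        except Exception as e: print(q,e)
s=env.get_state();print(s["t"],s["tcp_rot"],s["finger_gap"])
E
```

```text
top [[444.3, 0.0, 253.6], [0.0, 444.3, 192.0], [0.0, 0.0, 1.0]] [[-0.023, -0.999, 0.026], [-0.997, 0.021, -0.07], [0.069, -0.028, -0.997]] [  53.  579. 1050.]
top analyser [([218.7, 191.6], 0.86)]
top vial [([218.9, 194.7], 0.35)]
top plug [([180.8, 204.6], 0.57)]
top wing_a [([178.0, 203.4], 0.65), ([173.3, 154.4], 0.41)]
top cover_a [([260.1, 208.8], 0.97), ([177.1, 212.7], 0.77)]
top stopper [([179.8, 204.0], 0.4)]
top well_a [([217.7, 193.9], 0.76)]
top cover_a_press [([178.3, 210.6], 0.61)]
top wing_a_grip [([176.6, 205.6], 0.72)]
side [[369.3, 0.0, 253.8], [0.0, 369.3, 193.0], [0.0, 0.0, 1.0]] [[0.84, -0.542, -0.001], [-0.422, -0.653, -0.629], [0.341, 0.529, -0.777]] [-453.  345.  690.]
side analyser [([288.4, 183.5], 0.64), ([241.2, 198.7], 0.57), ([241.3, 209.6], 0.3)]
side vial [([246.2, 130.0], 0.49)]
side plug [([208.6, 151.8], 0.22)]
side wing_a [([249.6, 198.6], 0.63)]
side cover_a [([202.1, 157.6], 0.7), ([242.2, 211.3], 0.67)]
side stopper [([271.7, 150.6], 0.43)]
side well_a [([240.8, 196.4], 0.84), ([271.2, 150.6], 0.16)]
side cover_a_press [([201.6, 160.2], 0.69), ([206.2, 151.0], 0.52), ([245.8, 198.9], 0.5)]
side wing_a_grip [([212.0, 153.8], 0.49)]
1.0 [-3.14156363e+00 -1.03669833e-05  2.88778761e+00] 85.36944946760292
```

View pics/top0.png

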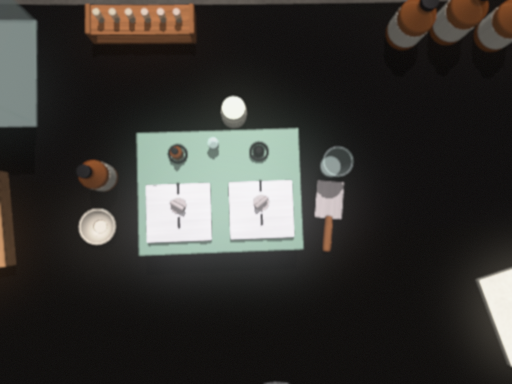

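View pics/side0.png

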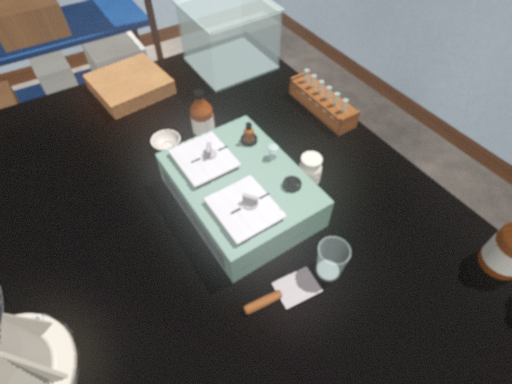

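The vial is at top (177,153) and side (249,133), which is the +y well, so channel a is loaded and the plug sits at top (259,152). The two plates show at about (178,213) and (261,209). I'll fit the analyser's pose from the plates, then look with the wrist camera.

```bash
cat > h.py <<'E'
from bench import env
import cv2,numpy as np
from scipy.spatial.transform import Rotation as Ro
def cam(name,state=None):
    m=env.camera_model(name)
    if "R" in m: return m,np.array(m["R"]),np.array(m["t"])
    s=state or env.get_state(); T=np.eye(4); T[:3,:3]=Ro.from_euler("xyz",s["tcp_rot"]).as_matrix(); T[:3,3]=s["tool_pos"]
    W=np.linalg.inv(T@np.array(m["tool_from_camera"])); return m,W[:3,:3],W[:3,3]
def back(px,z,c):
    m,R,t=c
    u=cv2.undistortPoints(np.array(px,float).reshape(-1,1,2),np.array(m["mtx"]),np.array(m["dist"])).reshape(-1,2)
    d=np.c_[u,np.ones(len(u))]@R; o=-R.T@t
    return (o+d*((z-o[2])/d[:,2])[:,None])[:,:2]
def proj(X,c):
    m,R,t=c
    return cv2.projectPoints(np.array(X,float),cv2.Rodrigues(R)[0],t,np.array(m["mtx"]),np.array(m["dist"]))[0].reshape(-1,2)
def plates(im,c,z=116):
    g=im.min(2); m=(g>170).astype(np.uint8); m=cv2.morphologyEx(m,cv2.MORPH_CLOSE,np.ones((15,15)))
    out=[]
    for k in cv2.findContours(m,cv2.RETR_EXTERNAL,cv2.CHAIN_APPROX_NONE)[0]:
        if cv2.contourArea(k)<800: continue
        r=cv2.minAreaRect(back(k.reshape(-1,2),z,c).astype(np.float32)); out.append(r)
    return out
E
python3 - <<'E'
from h import *
c=cam("top"); im=cv2.imread("pics/top0.png")
for r in plates(im,c): print(np.round(r[0],1),np.round(r[1],1),round(r[2],2))
print(back([[137,132],[298,128],[302,250],[139,255]],100,c).round())
print("well",back([[177,153],[259,152]],112,c).round(1),"wing",back([[178,204]],138,c).round(1))
print(np.round(env.camera_model("wrist")["tool_from_camera"],3), np.round(env.camera_model("wrist")["mtx"],0).tolist())
E
```

```text
[ 296.4 -468.8] [ 68.4 201.3] 85.84
[617.9 113.1] [337.5 337.5] 0.76
[[713. 299.]
 [716. -61.]
 [443. -61.]
 [441. 296.]]
well [[662.6 209.4]
 [661.6  28.9]] wing [[549.2 204.8]]
[[ 0.    -0.959 -0.283 70.87 ]
 [ 1.     0.     0.     1.17 ]
 [-0.    -0.283  0.959 29.768]
 [ 0.     0.     0.     1.   ]] [[281.0, 0.0, 257.0], [0.0, 281.0, 193.0], [0.0, 0.0, 1.0]]
```

```bash
python3 - <<'E'
from h import *
env.move_to([549,206,400],[np.pi,0,0.9]); env.pause(.2)
s=env.get_state(); im=env.snapshot("wrist"); cv2.imwrite("pics/w1.png",im); np.save("w1.npy",np.r_[s["tool_pos"],s["tcp_rot"]])
print(s["t"],s["tool_pos"],s["tcp_rot"],s["qpos"])
c=cam("wrist",s)
for q in("wing_a","vial","well_a","cover_a","wing_a_end"): print(q,[(np.round(d["centre"],1).tolist(),round(d["p"],2)) for d in env.find_in("wrist",q)][:3])
cv2.imwrite("pics/w1.png",im)
E
```

```text
3.2167 [548.77940026 206.64959372 399.97862794] [-3.14152388e+00 -3.85169172e-06  9.01263153e-01] [3.57564032e-01 2.98035058e-01 1.72299303e+00 6.75801797e-05
 1.12059685e+00 1.02706780e+00]
wing_a [([258.6, 192.4], 0.78), ([425.4, 167.7], 0.35)]
vial []
well_a [([311.7, 186.5], 0.76)]
cover_a [([319.7, 304.5], 0.95), ([241.1, 192.9], 0.9), ([310.7, 188.8], 0.54)]
wing_a_end [([257.3, 192.6], 0.86), ([349.3, 313.7], 0.66)]
```

View pics/w1.png

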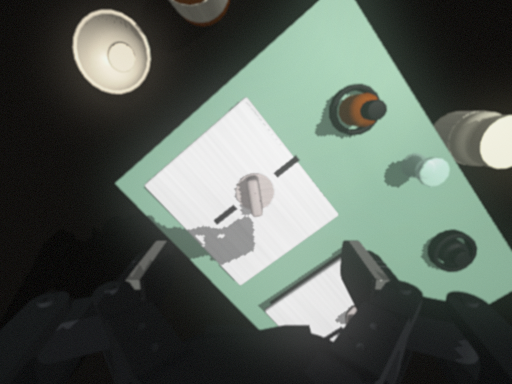

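The wrist view confirms that the vial (360,108) stands behind this cover. The wing is near (256,195) and the slot marks run from (216,221) to (298,158). I'll enlarge that area to read the wing's angle.

```bash
python3 - <<'E'
from h import *
im=cv2.imread("pics/w1.png")[145:235,200:310]
cv2.imwrite("pics/w1c.png",cv2.resize(im,None,fx=6.5,fy=6.5,interpolation=cv2.INTER_CUBIC))
a=np.load("w1.npy"); c=cam("wrist",dict(tool_pos=a[:3],tcp_rot=a[3:]))
P=back([[247,98],[338,214],[240,286],[145,185]],116,c); print(P.round(1),P.mean(0))
M=back([[298,158],[216,221]],116,c); print("marks",M.round(1),M.mean(0),np.arctan2(*(M[0]-M[1])[::-1]))
print("well",back([[352,111]],106,c))
E
```

```text
[[594.1 277.5]
 [596.3 140.8]
 [471.8 137.7]
 [471.2 276.6]] [533.37984425 208.14045715]
marks [[598.  208.6]
 [499.6 208.2]] [548.79767178 208.39712432] 0.0032612422826776813
well [[661.32330063 210.62127383]]
```

View pics/w1c.png

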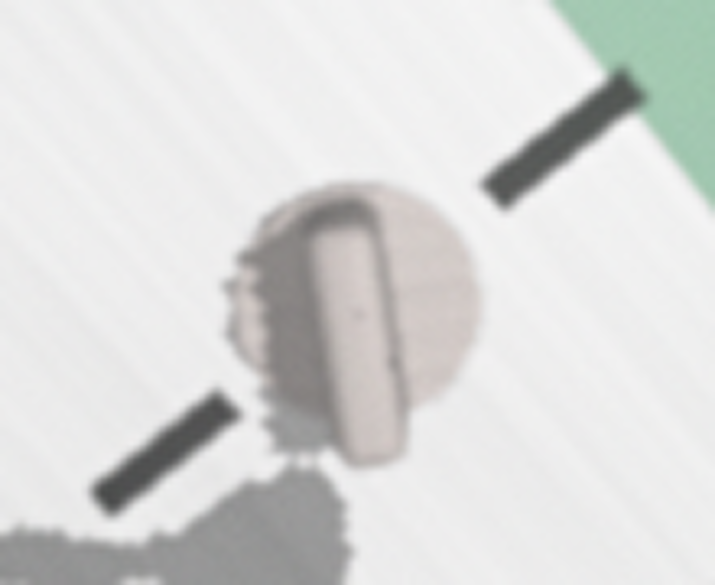

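```bash
python3 - <<'E'
from h import *
a=np.load("w1.npy"); c=cam("wrist",dict(tool_pos=a[:3],tcp_rot=a[3:]))
P=back([[252,178.5],[257.7,215.5]],142,c); d=P[0]-P[1]; print(P,P.mean(0),np.linalg.norm(d),np.arctan2(d[1],d[0]))
print("disc",back([[254.8,191.2]],120,c))
for z in (299,):
  for y in (1.0,.8,.4,0,-.1): print(y,env.inverse_kinematics([549,207.5,z],[np.pi,0,y]))
E
```

```text
[[557.48379896 224.09183495]
 [540.83121437 195.37231078]] [549.15750666 209.73207287] 33.198187326797424 1.0453360265842406
disc [[548.46891166 209.25691392]]
1.0 [ 3.58807363e-01  4.14483963e-01  1.80625978e+00 -4.44089210e-16
  9.20848910e-01  9.29603690e-01]
0.8 [ 3.58807363e-01  4.14483963e-01  1.80625978e+00 -4.44089210e-16
  9.20848910e-01  1.12960369e+00]
0.4 [ 3.58807363e-01  4.14483963e-01  1.80625978e+00 -4.44089210e-16
  9.20848910e-01  1.52960369e+00]
0 [ 3.58807363e-01  4.14483963e-01  1.80625978e+00 -4.44089210e-16
  9.20848910e-01  1.92960369e+00]
-0.1 [ 3.58807363e-01  4.14483963e-01  1.80625978e+00 -4.44089210e-16
  9.20848910e-01  2.02960369e+00]
```

```bash
python3 - <<'E'
from h import *
X,Y=549,209
def rep(l):
    s=env.get_state(); print(l,round(s["t"],2),np.round(s["tool_pos"],1),np.round(s["tcp_rot"][2],3),"F",np.round(s["contact_force"],1),"M",np.round(s["ft_torque"],2),"gap",round(s["finger_gap"],1),"g",np.round(s["grip_force"],1))
env.move_gripper(50)
env.move_to([X,Y,350],[np.pi,0,1.045]); rep("above")
print(env.move_straight([X,Y,301],feed=80,guard=8)); rep("down")
env.move_gripper(0,f_grip=20); rep("grip")
for a in (.8,.55,.3,.1,0.003):
    env.move_straight([X,Y,301],feed=60,attitude=[np.pi,0,a]); rep(a)
s=env.get_state(); im=env.snapshot("wrist"); cv2.imwrite("pics/w2.png",im)
E
```

```text
above 4.28 [548.5 208.8 349.2] 1.042 F [ 1.   0.1 -0.1] M [-0.02 -0.01 -0.01] gap 49.9 g 0.0
False
down 5.03 [549.2 209.1 301. ] 1.045 F [0.1 1.1 0.3] M [-0.03  0.03  0.03] gap 50.3 g 0.0
grip 5.47 [548.3 209.6 301.3] 1.045 F [-5.5  4.2  2.9] M [ 0.71  0.76 -0.02] gap 9.6 g 24.0
0.8 5.87 [548.5 209.4 301.3] 0.803 F [-4.4  4.3  3.6] M [ 0.53  0.68 -0.03] gap 9.3 g 24.0
0.55 6.27 [548.7 209.1 301.2] 0.555 F [-3.4  1.7  3.6] M [ 0.19  0.67 -0.05] gap 9.1 g 24.0
0.3 6.67 [548.9 208.8 301. ] 0.306 F [-3.9 -1.2  3.4] M [-0.42  0.53 -0.01] gap 9.6 g 24.0
0.1 7.02 [548.9 208.5 300.9] 0.107 F [-2.8 -4.7  3.4] M [-0.92  0.52 -0.07] gap 9.5 g 24.0
0.003 7.27 [548.9 208.4 300.9] 0.01 F [-2.2 -5.1  4. ] M [-1.02  0.45 -0.02] gap 9.2 g 24.1
```

```bash
python3 - <<'E'
from h import *
env.pause(.2); print(env.get_state()["tcp_rot"][2])
env.move_gripper(50); env.move_straight([549,208.5,400],feed=150); env.pause(.2)
s=env.get_state(); im=env.snapshot("wrist"); c=cam("wrist",s)
q=proj([[549,209,130]],c)[0]; print(s["t"],q)
x,y=q.astype(int); k=im[max(y-55,0):y+55,x-70:x+70]
cv2.imwrite("pics/w3.png",cv2.resize(k,None,fx=5,fy=5,interpolation=cv2.INTER_CUBIC))
E
```

```text
0.010529984033645245
8.9917 [257.43692699 195.60954153]
```

View pics/w3.png

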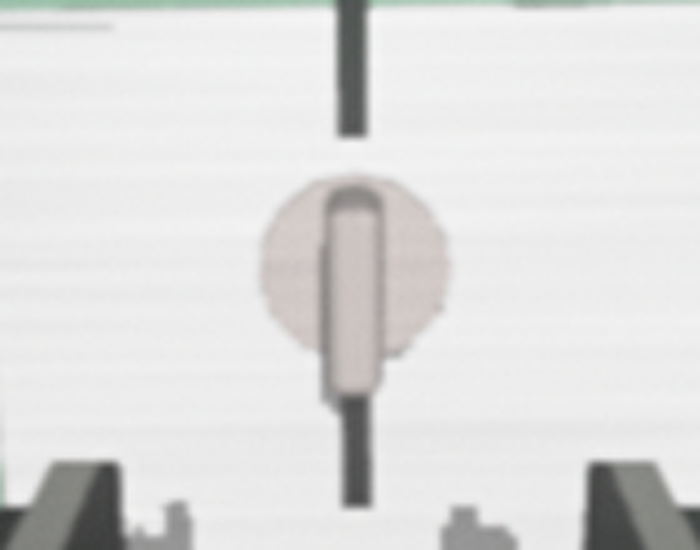

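The wing at (355,290) now lines up with both slot marks. Next I'll close the fingers and press the bare plate 50 mm towards -x from the wing.

```bash
python3 - <<'E'
from h import *
X,Y=499,209
def rep(l):
    s=env.get_state(); print(l,round(s["t"],2),np.round(s["tool_pos"],1),"F",np.round(s["contact_force"],1),"gap",round(s["finger_gap"],1)); return s
env.move_gripper(0)
env.move_to([X,Y,310],[np.pi,0,0.0]); f0=rep("above")["contact_force"][2]
env.move_straight([X,Y,291],feed=60); rep("291")
for z in np.arange(289,268,-1.0):
    env.move_straight([X,Y,z],feed=20); s=rep(z)
    if s["contact_force"][2]-f0>22: break
env.pause(.5); rep("hold")
E
```

```text
above 10.07 [499.8 209.3 310.7] F [0.2 0.7 0.3] gap 0.1
291 10.53 [499.2 208.9 290.8] F [ 0.1  0.2 -0.2] gap -0.0
289.0 10.78 [499.3 209.1 289.4] F [1.1 0.4 3.6] gap -0.5
288.0 11.03 [499.3 209.1 288.3] F [ 1.3 -0.8  4.2] gap -0.2
287.0 11.28 [499.3 209.1 287.2] F [ 3.  -0.6  3.9] gap -0.0
286.0 11.53 [499.3 209.1 286.2] F [3.4 0.7 4.4] gap 0.0
285.0 11.78 [499.3 209.1 285.2] F [ 3.3 -0.2  4.1] gap -0.3
284.0 12.03 [499.3 209.1 284.2] F [3.2 0.3 6. ] gap -0.1
283.0 12.28 [499.3 209.1 283.3] F [3.6 0.  7.1] gap -0.4
282.0 12.53 [499.3 209.1 282.3] F [3.1 0.2 6.8] gap -0.1
281.0 12.78 [499.3 209.1 281.4] F [ 3.3 -0.1  7.9] gap 0.2
280.0 13.03 [499.3 209.1 280.4] F [ 2.5 -0.7  7.9] gap 0.2
279.0 13.28 [499.3 209.1 279.4] F [ 3.9 -0.4  8.3] gap 0.1
278.0 13.53 [499.3 209.1 279.3] F [-0.4 -1.2 19.1] gap 0.6
277.0 13.78 [499.3 209.1 279.3] F [-4.2 -3.3 29.3] gap 0.4
hold 14.28 [499.3 209.1 279.3] F [-4.2 -2.7 28.7] gap 0.1
```

Contact came at about 289.4, the cover travelled 10 mm, and it now sits on its hard stop at 279.3 with 29 N held steady.

```bash
python3 -c "
from bench import env
print(env.close_job())"
```

```text
the job is handed in; nothing more can be done
None
```

The job is handed in: the vial was in channel a, its wing is turned in line with the slot marks, and the arm is holding cover a flush on its stop with about 29 N; the judge's verdict was not shown.

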